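Close the topping well for the night

ROBOT

A 6-joint arm with a two-finger parallel gripper is mounted at the origin on the work surface. World frame = base frame: x ahead of the robot, y to its left, z up, the work surface at z = 0. Lengths are in m, angles in degrees, forces in N, time in s.
With the tool pointing down it reaches from about 0.4 to 0.825 m from the base axis. Payload 7 kg.
Tool frame: the origin (TCP) lies midway between the tips of the shut fingers; the grasp point (between the pads) lies 19 mm behind it; z points along the fingers, y is the direction in which the jaws open and shut (so a half turn about z gives the same grasp; the last joint's range is limited). The gripper opens to 88 mm and grips with 3 to 60 N. Pads are 19 mm wide; open, the fingers measure 130 mm over their backs; the gripper's body (78 mm by 193 mm) begins 47 mm behind the grasp point.
Start: joints at [-60.613, 20.546, 0.682, 0, -70.136, -16.507], TCP at [0.15, -0.658, 0.227] pointing down, gripper open.
Joint ranges: [-176.03, 176.03], [-82.01, 121.73], [-58.28, 71.71], [-173.87, 95.51], [-174.79, -0.11], [-173.66, 173.66]. Speed limits (degrees/s): [136.94, 136.94, 172.46, 180, 180, 180].

INTERFACE

Orientations are given as a 3x3 rotation matrix whose columns are the frame's x, y, z axes.
In Python, from rig import robot gives the robot as it stands. Calls block until the motion is done:
- robot.goto(position, orientation): joint-space move of the TCP to a pose.
- robot.servo_line(position, ori=None, speed=0.15): straight line of the TCP; ori=None keeps the orientation; speed is the mean speed in m/s.
- robot.movej(angles): joint-space move.
- robot.move_gripper(opening): opening from 0.0 (shut) to 1.0 (fully open); the grip force is fixed at half the most; returns when the fingers have stopped.
- robot.dwell(seconds).
- robot.ik(position, orientation): joint angles nearest the present ones, or None.
- robot.grab_frame(name): name is "scene" or "top" or "wrist"; returns (picture, depth): 480x640x3 uint8, red, green, blue; 480x640 float32, m along the optical axis (not along the pixel's ray), 0 where there is no reading.
- robot.camera_info(name): a dict with "vfov" (degrees; the focal length in pixels is half the picture's height over the tangent of half this angle, whatever the lens; pixels are square), "cx", "cy" (the principal point, pixels), "view" (4x4, takes a point from world to camera coordinates); the wrist camera has in their place "T_tool_cam" (4x4, takes a point from camera to tool coordinates, whose origin is the TCP and whose axes are the flange's). Camera axes: x right, y down, z forward; pixel columns grow to the right and rows downward; lengths in m; the calibration is good to about 2 mm. A picture is of the moment at which its call begins: read the wrist's pose just before it. camera_info takes no time and is no camera call.
A pose or a line that the arm cannot do raises robot.Unreachable and nothing moves.
- robot.job_done(): hands the job in, once; it reports no verdict.
Readings, each from a call of its own:
- robot.read_t(): time.
- robot.read_qpos(): joint angles.
- robot.read_qvel(): joint speeds.
- robot.read_effort(): joint torques, N m.
- robot.read_position(): TCP position.
- robot.read_tcp_rot(): TCP orientation.
- robot.read_force(): force on the tool from outside, world axes, zero at the start.
- robot.read_ft_torque(): the same for the moment, N m.
- robot.read_grip_width(): opening from 0.0 (shut) to 1.0 (fully open).
Only numpy, scipy, OpenCV 4.12 (cv2) and the standard library are available. Lean on these libraries where they do the work, as an engineer would, in place of code of your own. Each camera call takes 0.05 s, during which the arm holds its last target. There are 200 camera calls.

TASK

Close up the topping well: lift the turner that lies across it and lay it flat in the tool tray, then take the cover from the sloping rack, hook its far edge in under the well's hold-down strip at a tilt, and swing the near edge down, lowered by hand and not dropped, until the cover lies flat and fully home on its ledge. Leave the other things on the counter where they stand.

Things in the scene. Friction and masses are not known exactly. Their poses are not given: they have to be found in the camera images.
- well: Fixed steel topping well, 180 (x) x 166 (y) mm. Origin: centre of its underside on the table; z up; +x roughly towards the robot, yaw varies. Seat for the cover: a flat ledge 40 above the table, clear from x=-78 to +78 and y=-69 to +69, round an open well 114 x 104, floor 6 above the table. Side rims (|y| 69 to 83) rise 10 above the seat. With strip and guard the cover enters only tilted 25 deg or more.
- well_strip (a point): Middle of the lower inner edge of the well's hold-down strip, at well x=-60, 18 above the seat; well axes. The strip is 4 thick, 166 long, and overhangs the seat from the upright far wall (x=-78, the end away from the robot) to here; the cover's far edge belongs in the gap below it, at tilt first.
- well_guard (a point): Middle of the top edge of the well's clear upright splash guard, at its inner face: well x=+78, 76 above the seat; well axes. The guard is 166 wide and stands on the end of the seat next to the robot.
- cover_grip (a point): Loose cover, 0.25 to 0.5 kg: steel plate 150 (x) x 130 (y) x 4 mm, alike either way round, with a black bar grip. This point: centre of the bar, 33 above the plate's underside over its centre; cover axes, z out of the top. Bar 14 wide (x), 90 long (y), 14 tall, 22 clear below it, legs at y=+-41. Starts on the rack, tilted 32 deg, low edge away from the robot.
- cover_edge_a (a point): Middle of the plate's edge at cover x=-75, on its underside (the lower edge at the start); axes as cover_grip.
- cover_edge_b (a point): Middle of the opposite edge of the plate, at cover x=+75, on its underside; axes as cover_grip.
- rack: Fixed sloping drying rack, 150 x 100, 32 degree slope rising along its own +x (towards the robot), from 30 high at the low stop to about 110. Origin: on the table under its middle; yaw varies; z up.
- turner_mid (a point): Loose turner, 0.1 to 0.16 kg, 200 mm long: wooden handle 22 wide (x), 20 tall, from y=-20 to +100 of this point; steel blade 50 wide, 3 thick, from y=-15 to -100; undersides level. This point: on the handle's centre line, half-way up (10 above the underside), near the centre of mass; y towards the handle's end, z up. Starts across the well on its side rims, underside 50 above the table.
- tray: Fixed shallow aluminium tool tray, 250 (x) x 106 (y) x 18 tall, walls and floor 4 thick. Origin: centre of its underside on the table; x along its length, yaw varies.
- tin_mid (a point): Bystander: short tin, 56 diameter, 65 tall. This point: its middle, 32 above its underside, z up. Leave it standing where it is.
- syrup_mid (a point): Bystander: amber bottle, 54 diameter, 150 tall. This point: its middle, 75 above its underside, z up. Leave it standing where it is.
- jar_mid (a point): Bystander: glass jar, 72 diameter, 100 tall. This point: its middle, 50 above its underside, z up. Leave it standing where it is.
- cups_mid (a point): Bystander: stack of steel cups, 72 diameter, 85 tall. This point: its middle, 42 above its underside, z up. Leave it standing where it is.
- shaker_mid (a point): Bystander: metal shaker, 60 diameter, 110 tall. This point: its middle, 55 above its underside, z up. Leave it standing where it is.
- bowl_mid (a point): Bystander: steel bowl, 110 diameter, 50 tall. This point: its middle, 25 above its underside, z up. Leave it standing where it is.
- napkins_mid (a point): Bystander: wooden box, 100 x 70 x 90 tall. This point: its middle, 45 above its underside, z up. Leave it standing where it is.
Not all that is in view belongs to the job. Leave any pink or purple look-alike of the part that bears cover_grip alone.

How it is judged (in metres and radians):
On the way, in this order (a step that is already met when the one before it is completed fails the run):
1. the turner lies flat in the tray, released (x of turner_mid in the frame of tray between -0.03 and 0.03 m and y of turner_mid in the frame of tray between -0.035 and 0.035 m and z of turner_mid in the frame of tray below 0.02 m and angle between turner_mid's own z axis and vertical below 0.08 rad and contact force between the fingers and turner below 0.1 N), for 0.2 s.
2. one edge of the cover is in under the hold-down strip while the cover is tilted by more than 8 degrees (((x of cover_edge_a in the frame of well between -0.09 and -0.063 m and z of cover_edge_a in the frame of well between 0.034 and 0.057 m and y of cover_edge_a in the frame of well between -0.03 and 0.03 m) or (x of cover_edge_b in the frame of well between -0.09 and -0.063 m and z of cover_edge_b in the frame of well between 0.034 and 0.057 m and y of cover_edge_b in the frame of well between -0.03 and 0.03 m)) and angle between cover_grip's own z axis and vertical above 0.14 rad), for 0.02 s.
At the end, for the whole second after the job is handed in: The cover lies flat (within 2 degrees) on the well's ledge (height within 3.5 mm), its far edge under the hold-down strip, centred within 8 mm; the turner lies flat on the tray's floor, its middle within 30 mm along and 35 mm across of the tray's centre; both at rest and released (angle between cover_grip's own z axis and vertical below 0.035 rad and z of cover_grip in the frame of well between 0.069 and 0.0765 m and x of cover_grip in the frame of well between -0.008 and 0.008 m and y of cover_grip in the frame of well between -0.008 and 0.008 m and x of turner_mid in the frame of tray between -0.03 and 0.03 m and y of turner_mid in the frame of tray between -0.035 and 0.035 m and z of turner_mid in the frame of tray below 0.02 m and angle between turner_mid's own z axis and vertical below 0.08 rad and linear speed of each of cover, turner below 0.02 m/s and angular speed of each of cover, turner below 0.2 rad/s); the robot touches nothing.
It fails at once if the hooked cover was let fall (turned faster than 4 rad/s) (((x of cover_edge_a in the frame of well between -0.09 and -0.063 m and z of cover_edge_a in the frame of well between 0.034 and 0.057 m and y of cover_edge_a in the frame of well between -0.03 and 0.03 m) or (x of cover_edge_b in the frame of well between -0.09 and -0.063 m and z of cover_edge_b in the frame of well between 0.034 and 0.057 m and y of cover_edge_b in the frame of well between -0.03 and 0.03 m)) and angular speed of cover above 4 rad/s).
It fails at once if a bystander (tin, bottle, jar, cups, shaker, bowl or wooden box) was moved more than 30 mm or knocked over (distance of any of tin_mid, syrup_mid, jar_mid, cups_mid, shaker_mid, bowl_mid, napkins_mid from where it was at the start of the episode above 0.03 m or angle between any of tin_mid, syrup_mid, jar_mid, cups_mid, shaker_mid, bowl_mid, napkins_mid's own z axis and vertical above 0.5 rad).
It also fails if it takes over 61 s, if anything falls off the work surface, if the arm or the gripper's body presses on something with over 40 N, if the wrist force passes 120 N, or if a joint passes its speed limit or range.

## Working session

There is one attempt and no reset: what is moved stays moved. The work goes in short steps, each a Python script; the robot and the scene stay as the last script left them, time stands still between calls to the robot, and variables do not carry over. Pictures are saved under pics/ and viewed, about 8 in all and at most 12, crops included, and the job is handed in when it is done.

```bash
ls; mkdir -p pics
python3 - <<'E'
from rig import robot
import numpy as np, cv2
for n in ["scene","top"]:
    p,d=robot.grab_frame(n); np.savez(f"pics/{n}0.npz",p=p,d=d); cv2.imwrite(f"pics/{n}0.png",p[:,:,::-1])
    c=robot.camera_info(n); print(n,c['vfov'],c['cx'],c['cy'],np.round(c['view'],4).tolist())
c=robot.camera_info("wrist");print(c)
print(robot.read_t())
E
```

```text
pics
scene 48.62164744812813 317.1659325238951 246.66633456515723 [[-0.884, 0.4672, 0.0148, 0.4875], [0.2972, 0.5861, -0.7538, -0.0936], [-0.3608, -0.662, -0.657, 1.5938], [0.0, 0.0, 0.0, 1.0]]
top 42.95604756062219 332.11483675691846 238.39607108849725 [[0.0049, -0.9999, -0.0093, 0.0027], [-0.9903, -0.0035, -0.1387, 0.5695], [0.1386, 0.0099, -0.9903, 1.5747], [0.0, 0.0, 0.0, 1.0]]
{'vfov': 58.86064359583685, 'cx': 318.17028683516173, 'cy': 243.61262440375924, 'T_tool_cam': array([[ 8.30870286e-04, -9.64837643e-01, -2.62845264e-01,
         7.10960930e-02],
       [ 9.99999606e-01,  8.83880902e-04, -8.34392358e-05,
        -5.37022205e-04],
       [ 3.12829225e-04, -2.62845091e-01,  9.64837997e-01,
        -1.57949137e-01],
       [ 0.00000000e+00,  0.00000000e+00,  0.00000000e+00,
         1.00000000e+00]])}
0.1
```

View pics/scene0.png

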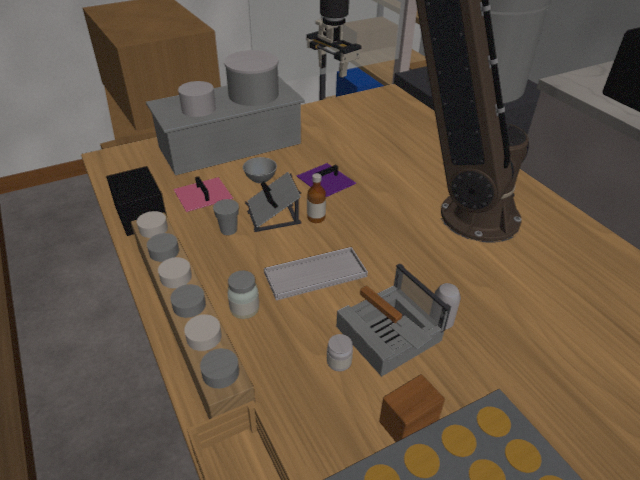

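View pics/top0.png

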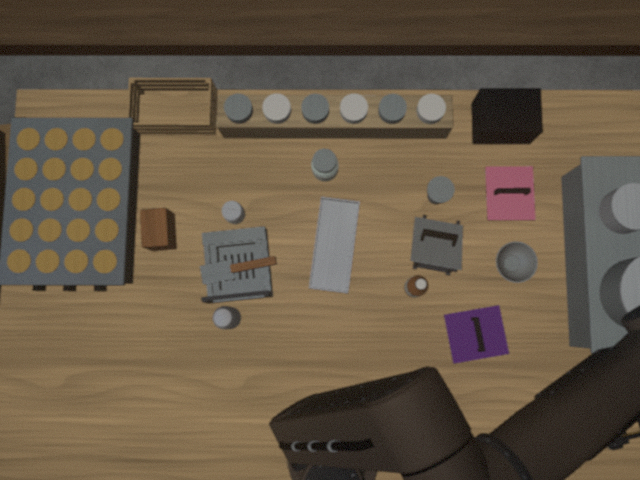

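The top view shows the well (237,263) with the turner lying across it, the tray (335,245), and the rack with a grey cover (437,243). Three candidates carry a black bar: grey on the rack (437,243), pink plate (510,195) and purple plate (477,335). Grey on the rack fits: it is steel, tilted and not pink or purple. I'll confirm it in a crop along with the coordinates.

```bash
cat > h.py <<'E'
import numpy as np, cv2
from rig import robot
def K(n):
    c=robot.camera_info(n); f=240/np.tan(np.radians(c['vfov']/2)); return f,c['cx'],c['cy'],c
def cam2world(n,T=None):
    if n=='wrist': return T@K(n)[3]['T_tool_cam']
    return np.linalg.inv(K(n)[3]['view'])
def tool():
    T=np.eye(4); T[:3,:3]=robot.read_tcp_rot(); T[:3,3]=robot.read_position(); return T
def cloud(n,d,T=None):
    f,cx,cy,_=K(n); v,u=np.mgrid[0:480,0:640]
    P=np.stack([(u-cx)/f*d,(v-cy)/f*d,d],-1); M=cam2world(n,T)
    W=P@M[:3,:3].T+M[:3,3]; W[d==0]=np.nan; return W
def pix_z(n,u,v,z,T=None):
    f,cx,cy,_=K(n); M=cam2world(n,T); r=M[:3,:3]@np.array([(u-cx)/f,(v-cy)/f,1]); o=M[:3,3]
    return o+r*(z-o[2])/r[2]
def snap(name,tag):
    T=tool(); p,d=robot.grab_frame(name); np.savez(f'pics/{tag}.npz',p=p,d=d,T=T); cv2.imwrite(f'pics/{tag}.png',p[:,:,::-1]); return p,d,T
E
python3 - <<'E'
from h import *
a=np.load('pics/top0.npz'); W=cloud('top',a['d'])
for nm,(u,v) in dict(table=(350,330),well_floor=(240,250),turnerh=(265,263),blade=(215,272),tray=(335,245),cover_hi=(437,262),cover_lo=(440,226),bar=(437,236),tin=(232,210),syr=(420,285),jar=(324,158),cups=(440,188),shaker=(223,316),bowl=(516,262),box=(154,226)).items(): print(nm,np.round(W[v,u],3))
c=cv2.resize(a['p'][190:330,185:475],None,fx=2.75,fy=2.75,interpolation=cv2.INTER_CUBIC); cv2.imwrite('pics/c1.png',c[:,:,::-1])
E
```

```text
table [ 0.33  -0.043 -0.   ]
well_floor [0.542 0.254 0.005]
turnerh [0.501 0.178 0.067]
blade [0.478 0.309 0.056]
tray [ 0.557 -0.002 -0.001]
cover_hi [ 0.501 -0.259  0.11 ]
cover_lo [ 0.603 -0.28   0.045]
bar [ 0.568 -0.263  0.099]
tin [0.641 0.269 0.063]
syr [ 0.44  -0.21   0.153]
jar [0.772 0.027 0.099]
cups [ 0.696 -0.275  0.085]
shaker [0.364 0.276 0.108]
bowl [ 0.512 -0.489  0.002]
box [0.593 0.463 0.092]
```

View pics/c1.png

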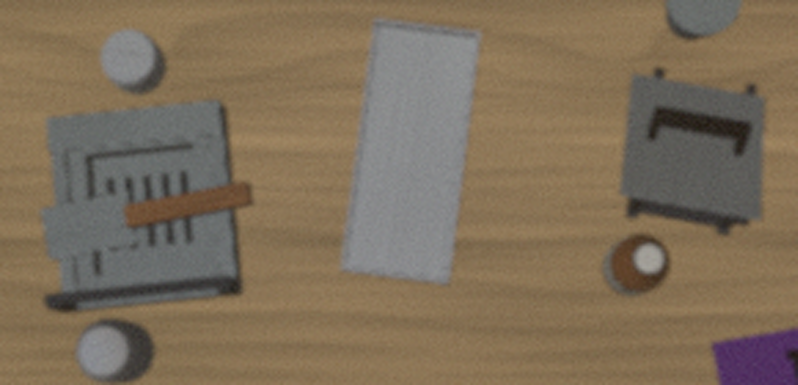

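The crop confirms it: the grey steel cover with a black bar (crop 700,125) sits tilted on the rack, and the pink and purple plates lie flat on the table. Next I'll take close views with the wrist camera.

Run:
```python
from h import *
R=np.array([[0,1,0],[1,0,0],[0,0,-1.]])
R2=np.array([[0,-1,0],[-1,0,0],[0,0,-1.]])
for nm,r in (('R',R),('R2',R2)):
  for p in ([.56,-.262,.30],[.55,0,.3],[.51,.245,.30]):
    q=robot.ik(p,r); print(nm,p,None if q is None else np.round(q,1))
def tilt(t): 
    s,c=np.sin(t),np.cos(t); z=np.array([-s,0,-c]); y=np.array([c,0,-s]); return np.stack([np.cross(y,z),y,z],1)
for t in (0,20,32,38):
  for sg in (1,-1):
    r=tilt(np.radians(t))@np.diag([sg,sg,1]); 
    for p in ([.558,-.263,.09],[.55,.245,.2],[.5,.245,.08]):
      q=robot.ik(p,r); print(t,sg,p,None if q is None else np.round(q,1))
try:
  t0=robot.read_t(); robot.goto([.56,-.262,.30],R2 if robot.ik([.56,-.262,.30],R2) is not None else R); print(robot.read_t()-t0); snap('wrist','rack1')
except Exception as e: print(repr(e))
```

```text
R [0.56, -0.262, 0.3] [  -7.    13.1   -0.2    0.   -76.7 -173. ]
R [0.55, 0, 0.3] [ 20.4   6.4  -8.4   0.  -75.2 159.6]
R [0.51, 0.245, 0.3] [ 45.5   8.   -6.6   0.  -75.4 134.5]
R2 [0.56, -0.262, 0.3] [ -7.   13.1  -0.2   0.  -76.7   7. ]
R2 [0.55, 0, 0.3] [ 20.4   6.4  -8.4   0.  -75.2 -20.4]
R2 [0.51, 0.245, 0.3] [ 45.5   8.   -6.6   0.  -75.4 -45.5]
0 1 [0.558, -0.263, 0.09] [  -7.1   21.9  -16.7    0.   -51.4 -172.9]
0 1 [0.55, 0.245, 0.2] [ 42.6  14.8 -11.1   0.  -64.1 137.4]
0 1 [0.5, 0.245, 0.08] [ 46.3  17.6 -25.1   0.  -47.3 133.7]
0 -1 [0.558, -0.263, 0.09] [ -7.1  21.9 -16.7   0.  -51.4   7.1]
0 -1 [0.55, 0.245, 0.2] [ 42.6  14.8 -11.1   0.  -64.1 -42.6]
0 -1 [0.5, 0.245, 0.08] [ 46.3  17.6 -25.1   0.  -47.3 -46.3]
20 1 [0.558, -0.263, 0.09] None
20 1 [0.55, 0.245, 0.2] [ 34.9  26.6   8.2 -11.3 -88.3 147.1]
20 1 [0.5, 0.245, 0.08] [ 37.4  28.5  -5.3 -12.6 -72.7 148.1]
20 -1 [0.558, -0.263, 0.09] [ -5.8  32.8  -2.    2.1 -75.1   5. ]
20 -1 [0.55, 0.245, 0.2] [ 34.9  26.6   8.2 -11.3 -88.3 -32.9]
20 -1 [0.5, 0.245, 0.08] [ 37.4  28.5  -5.3 -12.6 -72.7 -31.9]
32 1 [0.558, -0.263, 0.09] None
32 1 [0.55, 0.245, 0.2] [  31.6   33.9   18.3  -16.5 -101.9  149. ]
32 1 [0.5, 0.245, 0.08] [ 33.6  35.6   4.6 -17.1 -86.6 151.6]
32 -1 [0.558, -0.263, 0.09] [ -5.3  40.1   6.6   2.8 -88.4   4.4]
32 -1 [0.55, 0.245, 0.2] [  31.6   33.9   18.3  -16.5 -101.9  -31. ]
32 -1 [0.5, 0.245, 0.08] [ 33.6  35.6   4.6 -17.1 -86.6 -28.4]
38 1 [0.558, -0.263, 0.09] None
38 1 [0.55, 0.245, 0.2] [  30.2   37.6   23.   -19.  -108.4  149.2]
38 1 [0.5, 0.245, 0.08] [ 32.1  39.3   9.3 -19.1 -93.3 152.6]
38 -1 [0.558, -0.263, 0.09] [ -5.1  43.9  10.8   3.2 -94.8   4.3]
38 -1 [0.55, 0.245, 0.2] [  30.2   37.6   23.   -19.  -108.4  -30.8]
38 -1 [0.5, 0.245, 0.08] [ 32.1  39.3   9.3 -19.1 -93.3 -27.4]
2.0667
```

Run:
```python
from h import *
R2=np.array([[0,-1,0],[-1,0,0],[0,0,-1.]])
for tag,p in (('rack2',[.56,-.20,.33]),('tray1',[.55,0,.34]),('well1',[.51,.22,.30]),('well2',[.49,.28,.34])):
    robot.goto(p,R2); snap('wrist',tag); print(tag,robot.read_t())
ims=[cv2.imread(f'pics/{t}.png') for t in('rack1','well1')]
cv2.imwrite('pics/m1.png',cv2.resize(np.hstack(ims),(800,300)))
# depth-based cloud stats
for t in ('rack1','well1','tray1'):
    a=np.load(f'pics/{t}.npz'); W=cloud('wrist',a['d'],a['T']); z=W[...,2]
    h,e=np.histogram(z[np.isfinite(z)],np.arange(-.01,.16,.004)); print(t,[(round(b,3),int(n)) for b,n in zip(e,h) if n>1500])
```

```text
rack2 2.65
tray1 3.5167
well1 4.475
well2 4.925
rack1 [(np.float64(-0.006), 2841), (np.float64(-0.002), 125900), (np.float64(0.002), 31025), (np.float64(0.014), 1697), (np.float64(0.034), 1657), (np.float64(0.038), 3305), (np.float64(0.042), 1516), (np.float64(0.046), 1757), (np.float64(0.05), 1550), (np.float64(0.082), 6176), (np.float64(0.094), 1602), (np.float64(0.098), 2201), (np.float64(0.102), 2914), (np.float64(0.106), 2120)]
well1 [(np.float64(-0.006), 3182), (np.float64(-0.002), 145188), (np.float64(0.002), 9519), (np.float64(0.006), 3816), (np.float64(0.014), 1726), (np.float64(0.038), 6260), (np.float64(0.046), 2527), (np.float64(0.05), 5055), (np.float64(0.058), 4286), (np.float64(0.062), 4478), (np.float64(0.066), 2746), (np.float64(0.07), 1652), (np.float64(0.114), 1890)]
tray1 [(np.float64(-0.006), 4435), (np.float64(-0.002), 150563), (np.float64(0.002), 20420), (np.float64(0.006), 2309), (np.float64(0.014), 2628), (np.float64(0.038), 1752), (np.float64(0.058), 1517), (np.float64(0.098), 3505)]
```

View pics/well1.png

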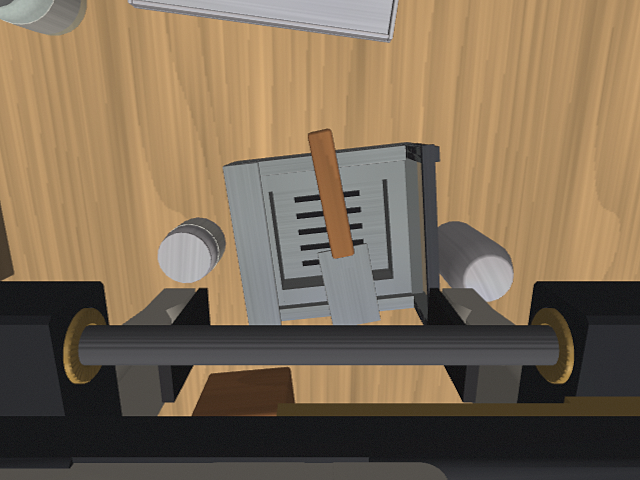

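View pics/rack1.png

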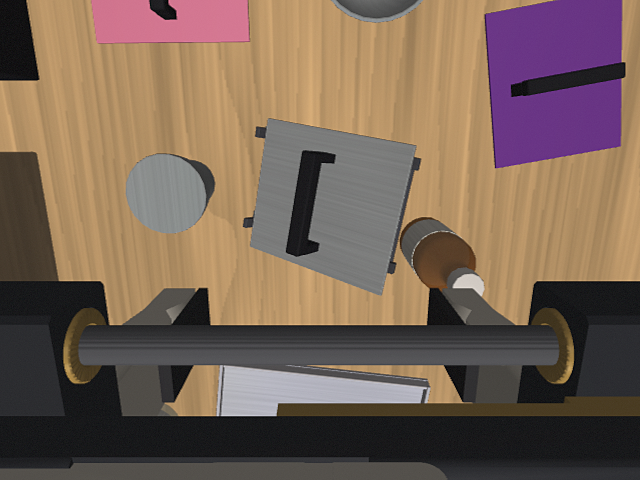

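```bash
cat > fit.py <<'E'
from h import *
def load(t):
    a=np.load(f'pics/{t}.npz'); return a['p'],cloud('wrist',a['d'],a['T'])
def rect(xy):
    (c,s,an)=cv2.minAreaRect((xy*1000).astype(np.float32)); return np.round(c,1),np.round(s,1),round(an,2)
def blob(m):
    n,l,st,_=cv2.connectedComponentsWithStats(m.astype(np.uint8)); i=1+np.argmax(st[1:,4]); return l==i
def zone(W,zlo,zhi,box):
    x0,x1,y0,y1=box; return (W[...,2]>zlo)&(W[...,2]<zhi)&(W[...,0]>x0)&(W[...,0]<x1)&(W[...,1]>y0)&(W[...,1]<y1)
def cover(t,box=(.45,.70,-.36,-.17)):
    p,W=load(t); v=p.max(-1); g=(p.max(-1).astype(int)-p.min(-1)<25)&(v>70)
    m=zone(W,.025,.135,box)&g; X=W[m]
    # RANSAC plane
    rng=np.random.default_rng(0); best=0
    for _ in range(300):
        a=X[rng.choice(len(X),3,False)]; n=np.cross(a[1]-a[0],a[2]-a[0]); L=np.linalg.norm(n)
        if L<1e-5: continue
        n/=L; k=np.abs((X-a[0])@n)<.0015
        if k.sum()>best: best=k.sum(); K_=k
    for _ in range(3):
        c=X[K_].mean(0); n=np.linalg.svd(X[K_]-c,full_matrices=False)[2][2]; n*=np.sign(n[2]); K_=np.abs((X-c)@n)<.002
    mm=np.zeros(m.shape,bool); mm[m]=K_; mm=blob(cv2.morphologyEx(mm.astype(np.uint8),cv2.MORPH_OPEN,np.ones((3,3))))
    X=W[mm]; ex=np.array([0,0,1])-n[2]*n; ex/=np.linalg.norm(ex); ey=np.cross(n,ex)
    xy=np.stack([(X-c)@ex,(X-c)@ey],1); r=rect(xy); ctr=c+ex*r[0][0]/1e3+ey*r[0][1]/1e3
    # bar: dark points above plane
    h=(W-c)@n; mb=zone(W,.05,.16,box)&(h>.030)&(h<.042); mb=blob(mb); B=W[mb]; hb=np.median(h[mb]); rb=rect(np.stack([(B-ctr)@ex,(B-ctr)@ey],1))
    print(t,'tilt',np.degrees(np.arccos(n[2])),'dir',np.degrees(np.arctan2(ex[1],ex[0])),'ctr',np.round(ctr,4),'rect',r[1:],'bartop h',hb,'bar rect(rel ctr)',rb)
    return ctr,n,ex,ey
E
python3 - <<'E'
from fit import *
for t in('rack1','rack2'): cover(t)
for t in('well1','well2'):
    p,W=load(t)
    h=zone(W,.064,.075,(.4,.6,.1,.35))&(p[...,0].astype(int)-p[...,2]>40); h=blob(h); print(t,'handle',rect(W[h][:,:2]),'z',np.percentile(W[h][:,2],[5,50,95]),'n',h.sum())
    s=blob(zone(W,.057,.067,(.5,.65,.1,.38))); print('strip',rect(W[s][:,:2]),np.median(W[s][:,2]))
    g=blob(zone(W,.108,.122,(.36,.5,.1,.38))); print('guard',rect(W[g][:,:2]),np.median(W[g][:,2]))
for t in('tray1',):
    p,W=load(t); m=zone(W,.0115,.024,(.38,.72,-.1,.1)); print('tray',rect(W[m][:,:2]),m.sum(),np.median(W[m][:,2]))
E
```

```text
rack1 tilt 32.04043986219257 dir 169.90849215774844 ctr [ 0.5567 -0.2683  0.0729] rect (array([129.9, 151.9]), 89.95) bartop h 0.03570442519506807 bar rect(rel ctr) (array([0.8, 0.5]), array([15.2, 89.6]), 0.15)
rack2 tilt 32.0406584684773 dir 169.92931106737896 ctr [ 0.5566 -0.2684  0.0731] rect (array([129.9, 151.6]), 89.97) bartop h 0.03570849724549232 bar rect(rel ctr) (array([0.7, 0.1]), array([90. , 15.8]), 89.54)
well1 handle (array([497.4, 208.7]), array([ 22. , 120.1]), 11.53) z [0.06802587 0.0696263  0.07093413] n 2968
strip (array([573. , 261.4]), array([ 33.5, 164.2]), 6.26) 0.061675163339529576
guard (array([415.3, 229.6]), array([ 14.1, 139.1]), 5.49) 0.11559364971378727
well2 handle (array([497.5, 208.5]), array([ 21.9, 119.5]), 11.47) z [0.06797395 0.06962927 0.07110315] n 2743
strip (array([572.9, 262.6]), array([ 33.5, 166.6]), 6.31) 0.06168406317670183
guard (array([412.6, 245. ]), array([ 14.5, 170.2]), 6.35) 0.11566453684730243
tray (array([556.7,  -1.5]), array([106.4, 250.5]), 82.91) 2585 0.017215293260303133
```

View pics/tray1.png

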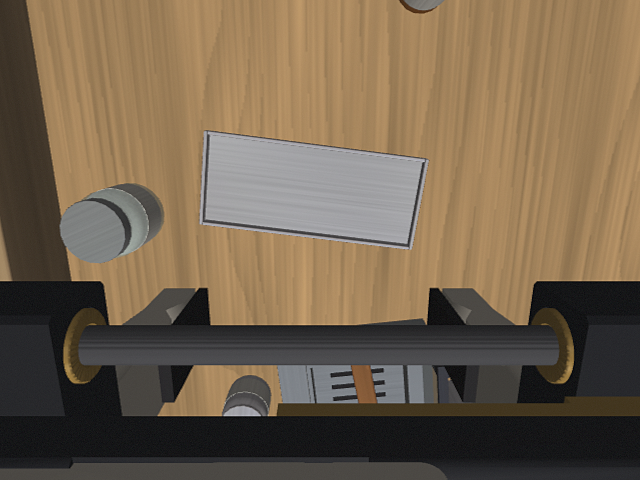

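The fits agree with the given sizes:

| Item | Measured |
|---|---|
| Cover | 130x151 mm, tilt 32.0° |
| Handle | 120x22 mm, top at z=70 mm |
| Tray | 250.5x106.4 mm |
| Strip top | z=62 mm |
| Guard top | z=116 mm |

So I'll move the turner now.

```bash
cat > mv.py <<'E'
from fit import *
def Rdown(ang): # tool y (jaw) along ang deg, z down
    a=np.radians(ang); y=np.array([np.cos(a),np.sin(a),0]); z=np.array([0,0,-1.]); return np.stack([np.cross(y,z),y,z],1)
E
python3 - <<'E'
from mv import *
hd=np.array([.199,-.980]); mid=np.array([.4895,.2478]); g=mid+.005*hd
R=Rdown(180+11.5); robot.move_gripper(.5)
robot.goto([*g,.14],R); robot.servo_line([*g,.0555],speed=.1); print('down',robot.read_force())
robot.move_gripper(0); print('w',robot.read_grip_width(),robot.read_force())
robot.servo_line([*g,.19],speed=.2); print('w',robot.read_grip_width(),robot.read_force(),robot.read_t())
# place: turner y from -78.5 to -7.1
c=np.array([.5567,-.0015]); d=np.array([np.cos(np.radians(-7.1)),np.sin(np.radians(-7.1))])
R2=Rdown(191.5+71.4); p=c+.005*d
q=robot.ik([*p,.19],R2); print(q)
robot.goto([*p,.10],R2); robot.servo_line([*p,.0115],speed=.08); print(robot.read_force(),robot.read_position())
snap('top','top1'); print(robot.read_t())
E
```

```text
down [-1.38253419 -0.62255459 -0.75173889]
w 0.2525775530160339 [-0.7708886  -0.58597709  3.80629772]
w 0.24443202296768876 [-0.05615785 -0.42498278 -2.26113933] 8.9667
[ 19.75127176  11.50350828 -16.86488072   0.         -61.631611
  63.14872824]
[ 0.1780905   0.26767904 -1.77199971] [ 0.56209353 -0.00200125  0.01201651]
11.7917
```

Run:
```python
from mv import *
p=robot.read_position(); robot.servo_line([p[0],p[1],.0092],speed=.03); print(robot.read_force(),robot.read_position())
robot.move_gripper(.5); robot.servo_line([p[0],p[1],.13],speed=.25)
# look at the tray & well
robot.goto([.55,.05,.32],Rdown(180)); snap('wrist','tray2')
robot.goto([.50,.33,.34],Rdown(180+6.3)); robot.dwell(.1); snap('wrist','well3')
robot.goto([.49,.30,.40],Rdown(180+6.3)); robot.dwell(.1); snap('wrist','well4'); print(robot.read_t())
p_,W=load('tray2'); m=zone(W,.015,.034,(.38,.72,-.1,.1))&(p_[...,0].astype(int)-p_[...,2]>40); m=blob(m); print('handle',rect(W[m][:,:2]),np.percentile(W[m][:,2],[5,50,95]))
for t in('well3','well4'):
    p,W=load(t)
    for nm,lo,hi in(('strip',.057,.067),('guard',.110,.121),('outer',.045,.13)):
        m=zone(W,lo,hi,(.38,.63,.1,.37)); m=m if nm=='outer' else blob(m); X=W[m]; print(t,nm,rect(X[:,:2]),np.median(X[:,2]))
```

```text
[0.08490192 0.38349719 4.25474914] [ 0.56278385 -0.00182549  0.00985199]
16.5083
handle (array([596. ,  -6.6]), array([ 21.4, 118.8]), 82.87) [0.02195225 0.02357103 0.02500569]
well3 strip (array([573. , 262.1]), array([ 33.3, 164.8]), 6.29) 0.06171902156111719
well3 guard (array([412.9, 244.5]), array([ 14.6, 169.5]), 6.12) 0.11564117364398074
well3 outer (array([506.8, 253.5]), array([252.3, 169.4]), 5.46) 0.06193094240153452
well4 strip (array([573. , 262.3]), array([ 33.5, 164.3]), 6.23) 0.06167897808730394
well4 guard (array([412.6, 244.4]), array([ 14.4, 169.4]), 6.26) 0.11574069834090095
well4 outer (array([507. , 253.6]), array([252.4, 169.4]), 5.51) 0.061782722574143245
```

View pics/well3.png

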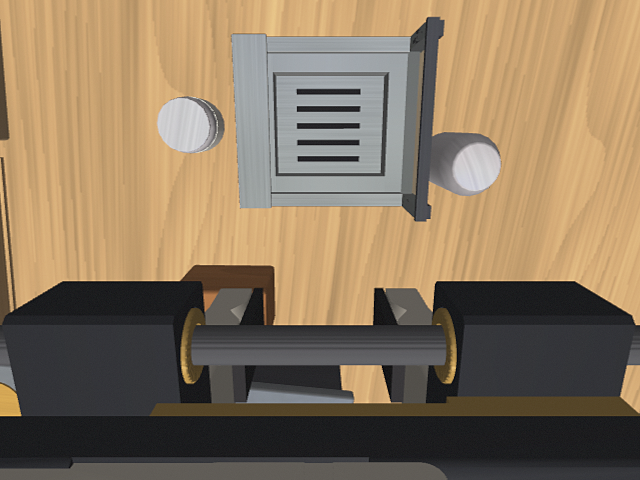

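The turner is flat in the tray: its middle is at (0.556,-0.002), its top at 24 mm, and it has been released. The picture shows the clear well, with the strip at left (250,120) and the guard at right (428,120). Next I'll find the exact well frame from its edges.

Run:
```python
from fit import *
a=np.radians(6.25); ex=-np.array([np.cos(a),np.sin(a)]); ey=np.array([-ex[1],ex[0]])
c0=np.array([.4985,.2540])
for t in('well3','well4'):
    p,W=load(t); xy=(W[...,:2]-c0); x=xy@ex*1e3; y=xy@ey*1e3; z=W[...,2]*1e3
    def ext(v,m): 
        return np.round(np.percentile(v[m],[.5,2,98,99.5]),1)
    rim=(z>46)&(z<54)&(abs(y)<90)&(abs(x)<100)
    for s in(1,-1):
        m=rim&(y*s>60)&(x>-50)&(x<60); print(t,'rim',s,'y',ext(y,m), 'slope deg',[round(np.degrees(np.arctan(np.polyfit(xs:=np.arange(-45,55,10),[f(y[m&(abs(x-k)<4)]) for k in xs],1)[0])),2) for f in(lambda v:np.percentile(v,3),lambda v:np.percentile(v,97))], 'z',np.median(z[m]))
    m=(z>57)&(z<67)&(abs(y)<75)&(x<-40)&(x>-110); print('strip x',ext(x,m),'slope',round(np.degrees(np.arctan(np.polyfit(ys:=np.arange(-65,66,10),[np.percentile(x[m&(abs(y-k)<4)],97) for k in ys],1)[0])),2))
    m=(z>57)&(z<67)&(abs(y)<95)&(x<-62)&(x>-85); print('strip y',ext(y,m))
    led=(z>37)&(z<43)&(abs(y)<68)&(x<90)&(x>-70); print('ledge x',ext(x,led),'z',np.median(z[led]))
    m=led&(abs(x)<45); print('opening y', np.round([np.percentile(y[m&(y<0)],98),np.percentile(y[m&(y>0)],2)],1))
    m=led&(abs(y)<40); print('opening x', np.round([np.percentile(x[m&(x<0)],98),np.percentile(x[m&(x>0)],2)],1))
    m=(z>110)&(z<121)&(abs(y)<75); print('guard x',ext(x,m))
```

```text
well3 rim 1 y [68.6 68.8 82.8 83. ] slope deg [np.float64(0.06), np.float64(-0.11)] z 49.71726747084387
well3 rim -1 y [-82.4 -82.3 -69.4 -69.3] slope deg [np.float64(-0.08), np.float64(0.07)] z 49.71052816310731
strip x [-91.2 -90.6 -58.9 -58.5] slope 0.02
strip y [-82.  -79.   79.5  82. ]
ledge x [-60.3 -59.5  79.1  79.7] z 39.83059090142613
opening y [-52.5  52.2]
opening x [-55.4  61.6]
guard x [ 79.1  79.3  91.7 134.7]
well4 rim 1 y [68.7 69.4 82.2 82.3] slope deg [np.float64(0.0), np.float64(-0.03)] z 49.72155566844954
well4 rim -1 y [-82.2 -82.1 -69.  -68.9] slope deg [np.float64(0.04), np.float64(-0.02)] z 49.65468640733162
strip x [-91.1 -90.4 -58.6 -58.3] slope -0.08
strip y [-81.7 -78.5  79.6  81.7]
ledge x [-60.4 -59.6  79.1  79.7] z 39.74779637818382
opening y [-52.   51.8]
opening x [-55.2  61.8]
guard x [79.4 79.5 90.6 92.8]
```

```bash
cat >> mv.py <<'E'
def Rtilt(ang,t): # cover/tool frame: jaw y = uphill dir (heading ang deg, tilt t deg), z=-normal
    a,t=np.radians(ang),np.radians(t); u=np.array([np.cos(a),np.sin(a),0]); k=np.array([0,0,1.])
    e=np.cos(t)*u+np.sin(t)*k; n=-np.sin(t)*u+np.cos(t)*k; return np.stack([np.cross(e,-n),e,-n],1)
WO=np.array([.4974,.2539,0.]); WA=186.25; H=.019; DE=0.; DY=0.
def hook(hx,hz,th,dy=0.):
    """TCP pose with cover far lower edge at well x=hx, z=hz, tilt th"""
    R=Rtilt(WA,th); e=R[:,1]; n=-R[:,2]; u=np.array([np.cos(np.radians(WA)),np.sin(np.radians(WA)),0]); v=np.array([-u[1],u[0],0])
    return WO+hx*u+np.array([0,0,hz])+(.075+DE)*e+H*n+dy*v, R
E
python3 - <<'E'
from mv import *
C=np.array([.5566,-.2683,.073]); R=Rtilt(169.92,32.04); n=-R[:,2]
G=C+.015*n+.0003*R[:,1]
for hx,hz,th in((-.054,.15,34),(-.054,.045,34),(-.073,.042,32),(-.073,.041,15),(-.075,.04,0)):
    p,r=hook(hx,hz,th); q=robot.ik(p,r); print(np.round(p,3),None if q is None else np.round(q,1))
robot.move_gripper(.6)
robot.goto(G+.16*n,R); robot.servo_line(G+.04*n,speed=.2); robot.servo_line(G,speed=.08)
print('at',np.round(robot.read_position()-G,4),robot.read_force(),robot.read_t())
robot.move_gripper(0); print('w',robot.read_grip_width(),robot.read_force(),np.round(robot.read_position()-G,4))
E
```

```text
[0.5   0.254 0.208] [  35.3   31.4   13.8  -16.2 -102.4  -28.3]
[0.5   0.254 0.103] [ 35.3  36.4   7.9 -15.8 -92.  -25.3]
[0.517 0.256 0.098] [ 35.2  36.7   8.5 -14.9 -90.5 -25.2]
[0.503 0.254 0.079] [ 40.6  26.5  -9.   -9.1 -67.3 -29.9]
[0.497 0.254 0.059] [ 47.1  19.3 -26.1   0.  -44.7 -40.9]
at [ 0.0004 -0.0002  0.0004] [0.00705082 0.17538627 0.36472795] 20.6167
w 0.15524795207411862 [ 0.23574025 -0.44428879 -0.72615788] [ 0.0001 -0.     -0.0001]
```

Gripper width is 0.155 (13.7 mm), so it holds the bar. Lift it and look at it in the hand.

Run:
```python
from mv import *
p=robot.read_position(); robot.servo_line([p[0],p[1],p[2]+.13],speed=.12); print('w',robot.read_grip_width(),robot.read_force(),robot.read_t())
R=Rtilt(WA,34); robot.goto([.53,.05,.30],R); P,r=hook(-.054,.13,34); robot.goto(P,r); robot.dwell(.2)
print('err',np.round(robot.read_position()-P,4),robot.read_force(),robot.read_t())
p_,d,T=snap('wrist','hand1')
W=cloud('wrist',d,T); X=(W-T[:3,3])@T[:3,:3]*1e3  # tool frame mm
z=X[...,2]; print('dz hist',[(int(b),int(c)) for c,b in zip(*np.histogram(z[(np.abs(X[...,1])<90)&(np.abs(X[...,0])<80)],np.arange(-40,60,3))) if c>100])
m=(np.abs(z-14)<8)&(np.abs(X[...,1])<90)&(np.abs(X[...,0])<80)
if m.sum()>100:
    Q=X[m]; A=np.c_[Q[:,:2],np.ones(len(Q))]; s=np.linalg.lstsq(A,Q[:,2],rcond=None)[0]; print('plane slopes deg',np.degrees(s[:2]),'h0',s[2],'x',np.percentile(Q[:,0],[1,99]),'y',np.percentile(Q[:,1],[1,99]))
snap('scene','scene2')
```

```text
w 0.15415942226798177 [-0.41788682 -0.44757001 -3.87064423] 22.5583
err [ 0.0007 -0.001   0.0006] [ 0.31492507 -0.16031598 -2.81539531] 24.9583
dz hist [(-34, 163), (-31, 166), (-28, 129), (-25, 533), (-22, 5922), (-19, 356), (-16, 253), (-13, 240), (-10, 232), (-7, 177), (-4, 110), (11, 4494), (14, 41754)]
plane slopes deg [-0.01248271  0.10582037] h0 14.818344312126607 x [ 7.03921447 64.46468547] y [-73.08871542  73.48196556]
```

View pics/hand1.png

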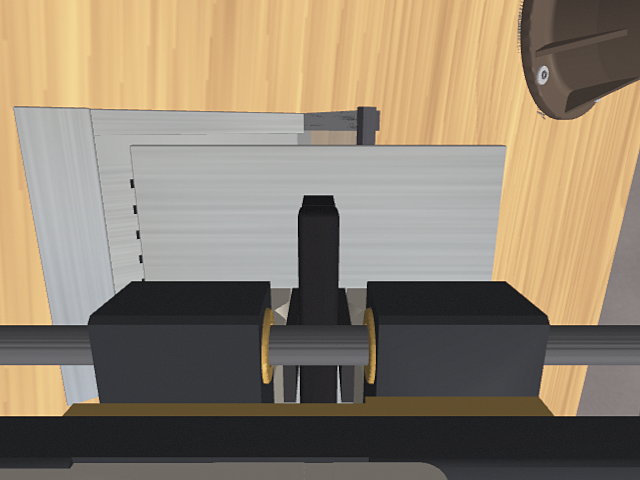

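The cover is rigid in the hand. In the tool frame it is parallel to within 0.1°, spans ±73.3 mm along the jaw, and its side edge is at 64.5 mm. Hooking it now, with force checks.

```bash
cat >> mv.py <<'E'
off=np.zeros(3)
def go(hx,hz,th,speed,corr=False):
    global off
    P,R=hook(hx,hz,th); robot.servo_line(P+off,R,speed=speed)
    if corr: off=np.clip(off-.8*(robot.read_position()-P),-.002,.002)
    f=robot.read_force(); e=robot.read_position()-P
    print(hx,hz,th,'F',np.round(f,1),'e mm',np.round(e*1e3,1),'t',round(robot.read_t(),2)); return f
E
python3 - <<'E'
from mv import *
import sys
F0=robot.read_force()
for hx,hz,th,s,c in ((-.0545,.10,34,.1,True),(-.0545,.07,34,.08,True),(-.0545,.055,34,.05,True),(-.0545,.0435,34,.04,False),
   (-.062,.0430,33,.04,False),(-.068,.0425,32,.04,False),(-.0735,.0422,31,.04,False)):
    f=go(hx,hz,th,s,c)
    if np.linalg.norm(f-F0)>8: print('contact'); break
print(off); snap('scene','scene3')
E
```

```text
-0.0545 0.1 34 F [-0.4 -0.3 -3. ] e mm [-0.1 -0.3 -0.4] t 25.51
-0.0545 0.07 34 F [-0.1 -0.4 -2.6] e mm [-0.   0.  -0.1] t 26.02
-0.0545 0.055 34 F [ 0.5 -0.6 -4.6] e mm [0.  0.1 0.1] t 26.48
-0.0545 0.0435 34 F [-0.6  0.1 -3.2] e mm [0. 0. 0.] t 26.92
-0.062 0.043 33 F [ 0.  -0.1 -3.2] e mm [0.4 0.2 0.6] t 27.23
-0.068 0.0425 32 F [ 0.  -0.5 -3.2] e mm [0.2 0.2 0.5] t 27.52
-0.0735 0.0422 31 F [-0.1  0.1 -3.6] e mm [0.2 0.2 0.5] t 27.78
[0. 0. 0.]
```

Hooked at 31° with no contact force. Swinging down.

Run:
```python
from mv import *
F0=robot.read_force()
for th in (28,25,22,19,16,13,10,7,5,3,1.5):
    f=go(-.0738-.0007*(31-th)/31,.0420-.0010*(31-th)/31,th,.03)
    if np.linalg.norm(f-F0)>10: print('contact'); break
print(robot.read_grip_width())
snap('wrist','flat1'); snap('top','top2')
```

```text
-0.07386774193548387 0.041903225806451616 28 F [-0.1  1.  -2.5] e mm [-0.4  0.   0.6] t 28.13
-0.07393548387096775 0.04180645161290323 25 F [ 0.   0.8 -3. ] e mm [-0.2 -0.   0.5] t 28.42
-0.07400322580645162 0.04170967741935484 22 F [ 0.4  0.8 -3.5] e mm [-0.2 -0.1  0.4] t 28.7
-0.07407096774193549 0.04161290322580646 19 F [-1.  -0.4 -2.9] e mm [-0.2 -0.1  0.4] t 28.98
-0.07413870967741935 0.04151612903225807 16 F [ 0.8 -0.5 -3.1] e mm [-0.2 -0.1  0.3] t 29.27
-0.07420645161290323 0.04141935483870968 13 F [-0.2 -0.  -3.6] e mm [-0.2 -0.1  0.3] t 29.55
-0.0742741935483871 0.04132258064516129 10 F [ 0.7  0.5 -4.1] e mm [-0.2 -0.1  0.3] t 29.83
-0.07434193548387097 0.041225806451612904 7 F [-0.3  0.2 -3.6] e mm [-0.2 -0.1  0.2] t 30.12
-0.07438709677419356 0.041161290322580646 5 F [-1.1 -0.2 -3. ] e mm [-0.2 -0.1  0.1] t 30.37
-0.07443225806451613 0.04109677419354839 3 F [ 0.7  0.4 -4. ] e mm [-0.3 -0.2  0.1] t 30.62
-0.07446612903225806 0.0410483870967742 1.5 F [ 0.2 -0.1 -2.9] e mm [-0.2 -0.2  0.1] t 30.87
0.15383041299356412
```

Run:
```python
from mv import *
F0=robot.read_force()
for hz in (.0408,.0403,.0398,.0393,.0388):
    f=go(-.0748,hz,0,.01)
    if f[2]-F0[2]>6: print('seated'); break
robot.move_gripper(.45); robot.dwell(.2); print(robot.read_force())
p=robot.read_position(); robot.servo_line([p[0],p[1],p[2]+.12],speed=.15)
robot.goto([.50,.33,.34],Rdown(180+6.3)); robot.dwell(.1); snap('wrist','fin1'); snap('top','top3'); snap('scene','scene4'); print(robot.read_t())
from fit import *
u=np.array([np.cos(np.radians(WA)),np.sin(np.radians(WA))]); v=np.array([-u[1],u[0]])
p_,W=load('fin1'); xy=W[...,:2]-WO[:2]; x=xy@u*1e3; y=xy@v*1e3; z=W[...,2]*1e3
m=(z>38)&(z<49)&(np.abs(y)<64)&(x>-57)&(x<74); Q=np.c_[x[m],y[m],np.ones(m.sum())]; s=np.linalg.lstsq(Q,z[m],rcond=None)[0]
print('plate slopes deg',np.degrees(s[:2]),'z at centre',s[2])
b=blob((z>66)&(z<86)&(np.abs(y)<64)&(np.abs(x)<50)); print('bar',rect(np.c_[x[b],y[b]]/1e3),np.median(z[b]))
```

```text
-0.0748 0.0408 0 F [ 0.5 -0.5 -2.9] e mm [-0.2 -0.1  0. ] t 31.34
-0.0748 0.0403 0 F [ 0.6  0.5 -4. ] e mm [0.1 0.1 0.1] t 31.59
-0.0748 0.0398 0 F [ 0.1  0.2 -3.8] e mm [ 0. -0. -0.] t 31.84
-0.0748 0.0393 0 F [-0.1 -0.3 -1.5] e mm [0.1 0.  0.2] t 32.09
-0.0748 0.0388 0 F [-2.  -0.9  5.2] e mm [0.1 0.  0.6] t 32.34
seated
[0.02746659 0.00867971 0.56834772]
35.1667
plate slopes deg [0.04850856 0.02302881] z at centre 43.79275319829801
bar (array([ 1.1, -0.2]), array([13.9, 89.5]), 0.08) 79.65044701149182
```

View pics/fin1.png

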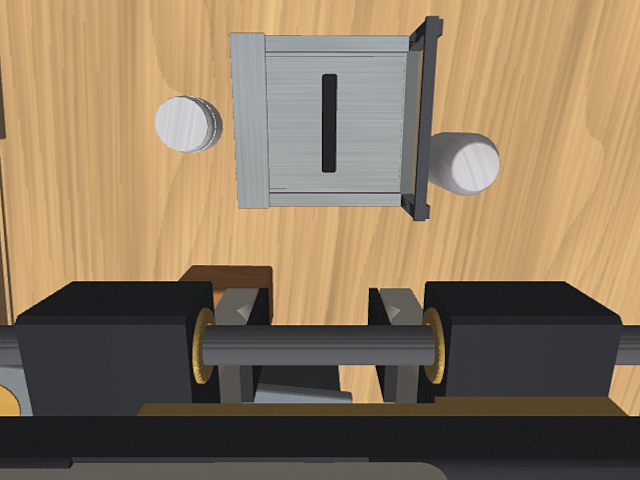

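View pics/top3.png

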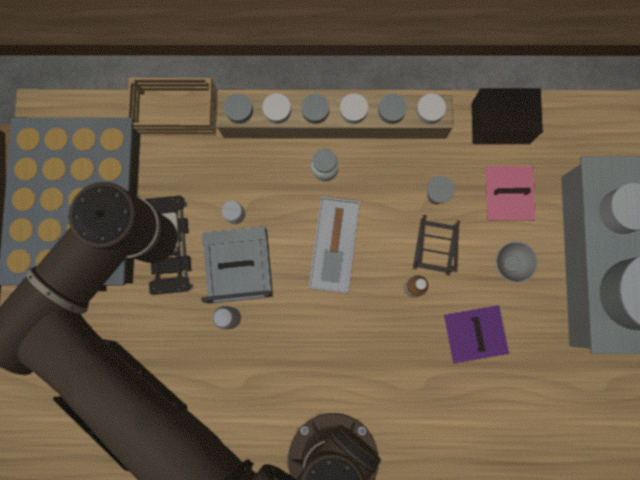

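The cover is flat under the strip with its bar at (328,123) in the wrist view. In the top view the turner is in the tray (335,245), the rack is empty and the bystanders haven't moved. Handing in.

Run:
```python
from rig import robot
print(robot.read_force(),robot.read_t()); robot.job_done(); print(robot.read_t())
```

```text
[-0.18236763  0.67107404  0.06721689] 35.1667
the job is handed in; nothing more can be done
the job is handed in; nothing more can be done
```

I handed in the job at 35 s of the 61 s allowed, with the turner in the tray and the cover fully home on the well's ledge. No verdict is reported; the results below are from my own last checks.

- **Turner:** it lies flat and released in the tray, with its middle about 0.5 mm from the tray's centre and its handle top at 24 mm, as expected.
- **Cover:** I took it off the rack, hooked its far edge under the strip at 34–31° and swung it down in the hand in small steps until it touched its seat. I then let it go. It lies flat to within 0.05° and its top face is at 43.8 mm (44 expected). The bar is 1.1 mm off centre along x and -0.2 mm along y.
- **Other things:** the bystanders and the pink and purple plates look where they were in the final top view. I compared the pictures by eye and did not re-measure them.
- **Small disagreement:** two edges used to find the well's centre along x differed by up to 2 mm, so I used about the middle value. That is well inside the 8 mm allowed.

No check failed, and the arm was clear of everything at the end.

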